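Empty the laundry token boxes into the cash case

TASK

Collect the wash tokens: slide the orange safety tab off the latch of the cash case, lift the latch and open the lid. Then turn each token box that still holds tokens slot down over the case and shake it until every token has dropped through its slot into the case. Lay the boxes flat on the steel tray again, shut the lid, fold the latch fully down and slide the safety tab back over it, without disturbing the other things on the table.

Things in the scene. Friction and masses are not known exactly. Their poses are not given: they have to be found in the camera images.
- case: Grey steel cash case, fixed to the table, outside 160 (its x) x 220 (its y) x 75 mm high without the lid, open at the top; walls and floor 4 mm. Origin: centre of its underside; x points to the hinge side (away from the robot, yaw within 0.2 rad), y along the hinge, z up. In the middle of its front (-x) face is a small catch that the hook of the shut latch holds.
- case_mouth (a point): Centre of the open mouth of the case, 75 mm above the table, at the level of the wall tops.
- lid_hinge (a point): Middle of the lid's hinge line, at the top of the case's far (+x) wall; the hinge line runs along the case's y.
- lid (a joint): Blue lid, 166 x 222 x 10 mm, angle in rad: 0 shut, grows as its front edge (the robot's side) rises, stop at 1.8. A stiff hinge holds it at any angle; moving it takes up to 5 N at the front edge, so it must be pushed shut too. It cannot rise while the latch is down.
- latch_pivot (a point): Axis of the latch on the front edge of the lid, in the middle of its width; parallel to the lid's hinge. It moves with the lid: 168 mm from the hinge line, 7 mm above it when shut.
- latch (a joint): Steel latch, angle in rad about latch_pivot: 0 fully down (lip level, sticking out in front of the case, hook under the catch), grows as the lip is lifted up and back; stop at 1.1. It stays where it is left (about 1 N at the lip to move it). With the tab over it, it moves only about 0.12 rad. It holds the lid shut below about 0.2 rad. At the stop, lifting the lip farther raises the lid.
- latch_lip (a point): Middle of the free end edge of the latch's lip, 46 mm from its pivot, in mid thickness. The lip is a steel plate 24 mm wide (along the case's y) and 6 mm thick, 82 mm above the table when down and clear underneath: closed fingertips leaning in from the front catch under its end to lift it, and press it down from above.
- safety_tab (a joint): Orange safety tab on top of the lid at its front edge, travel in m along the case's +y: 0 locked (its plate lies over the left half of the latch lip), 0.032 fully released (stop); the latch is free from about 0.011. Stays where left, about 2 N to slide.
- tab_grip (a point): Grip point of the tab's upright fin: fin 34 mm (case x) x 10 mm (case y) x 34 mm high, standing on the tab's flat plate, whose top is 5.5 mm above the lid's top; this point is in the middle of the fin, 10 mm under its top and 29 mm above the lid's top. At the locked position it is 44 mm to the case's +y side of the middle of the latch.
- tray: Steel tray fixed to the table, 200 (its x) x 270 (its y) mm, floor 4 mm thick, rim 4 mm wide and 12 mm high; both token boxes lie on it side by side at the start. Origin: centre of its underside, z up.
- box_blue: Token box from a washing machine, clear plastic, blue ends, loose, lying flat on the tray: 140 mm long (x), 60 wide (y), 32 high (z), walls 4 mm, about 180 g empty. Origin: its centre. Its only opening is the slot in the middle of its +x end (away from the robot at the start), 46 mm along y and 10 mm along z, with 4 mm lead-in slopes inside. Holds 0 to 2 tokens.
- box_green: Token box from a washing machine, clear plastic, green ends, loose, lying flat on the tray: 140 mm long (x), 60 wide (y), 32 high (z), walls 4 mm, about 180 g empty. Origin: its centre. Its only opening is the slot in the middle of its +x end (away from the robot at the start), 46 mm along y and 10 mm along z, with 4 mm lead-in slopes inside. Holds 0 to 2 tokens.
- box_blue_slot (a point): Middle of the slot in the +x end face of the blue box, 70 mm from its centre.
- box_green_slot (a point): Middle of the slot in the +x end face of the green box, 70 mm from its centre.
- token_1: Brass wash token, disc of 38 mm diameter and 6 mm thickness, 40 g, inside the blue box at the start; origin: its centre, z its axis. Two to four of the four tokens are there; the others are absent.
- token_2: Brass wash token, disc of 38 mm diameter and 6 mm thickness, 40 g, inside the blue box at the start; origin: its centre, z its axis. Two to four of the four tokens are there; the others are absent.
- token_3: Brass wash token, disc of 38 mm diameter and 6 mm thickness, 40 g, inside the green box at the start; origin: its centre, z its axis. Two to four of the four tokens are there; the others are absent.
- token_4: Brass wash token, disc of 38 mm diameter and 6 mm thickness, 40 g, inside the green box at the start; origin: its centre, z its axis. Two to four of the four tokens are there; the others are absent.
- detergent: White detergent bottle 72 mm in diameter and 190 mm high, standing on the table; not to be disturbed. Origin: centre of its underside.
- scoop_cup: Blue plastic measuring cup with a handle, 70 mm in diameter and 75 mm high, standing on the table; not to be disturbed. Origin: centre of its underside.
- lint_brush: Lint brush 180 mm long lying on the table; not to be disturbed. Origin: on its underside.

How it is judged:
By the outcome, as a careful person would: the job done as asked, in the order asked, and still so for the second after the job is handed in, with the robot touching nothing.
Of token_1, token_2, token_3, token_4 only 2 to 4 are there at a start; the rules pass over those that are not, and their reading is None.
At some moment in a run one of box_blue, box_green may be knocked a few centimetres aside while the robot is not near it.
It also fails if it takes over 210 s, if anything falls off the work surface, if the arm or the gripper's body presses on something with over 40 N, if the wrist force passes 120 N, or if a joint passes its speed limit or range.

ROBOT

A 7-joint arm with a two-finger parallel gripper is mounted at the origin on the work surface. World frame = base frame: x ahead of the robot, y to its left, z up, the work surface at z = 0. Lengths are in m, angles in degrees, forces in N, time in s.
With the tool pointing down it reaches from about 0.35 to 0.775 m from the base axis. Payload 3.1 kg.
Tool frame: the origin (TCP) lies on the centre line of the jaws, within the pads' length; the fingertips stand 17 mm ahead of it and the grasp point (between the pads) lies 2 mm behind it (robot.tip_reach is the distance from the TCP to the fingertips, in m); z points along the fingers, y is the line along which they close (so a half turn about z gives the same grasp; the last joint's range is limited). The gripper opens to 85 mm and grips with 20 to 120 N. Pads are 22 mm wide; open, the fingers measure 114 mm over their backs; the gripper's body (76 mm by 85 mm) begins 54 mm behind the grasp point. The pads swing forward as they close: fully open they stand 13 mm farther back than shut.
Start: joints at [-74.41, 17.813, 0.802, 86.603, -0.252, 75.585, -1.558], TCP at [0.17, 0.523, 0.248] pointing down, gripper open.
Joint ranges: [-154.91, 154.91], [-16.99, 109.72], [-72.82, 74.43], [7.12, 147.25], [-82.49, 262.49], [11.32, 116.49], [-174.64, 174.64]. Speed limits (degrees/s): [159.86, 159.86, 180, 180, 180, 180, 180].

INTERFACE

Orientations are given as [roll, pitch, yaw] about the fixed x, y, z axes, in that order (R = Rz(yaw) Ry(pitch) Rx(roll)).
In Python, from station import robot, fingers, vision, workorder, recognise gives the robot as it stands. Calls block until the motion is done:
- robot.move_to(position, orientation): joint-space move of the TCP to a pose.
- robot.line_to(position, orientation=None, velocity=0.15, f_stop=None): straight line of the TCP; orientation=None keeps the orientation; velocity is the mean speed in m/s. With f_stop (N) it stops when the force on the tool has changed by that much, and returns True; else False.
- robot.move_j(angles): joint-space move.
- fingers.gripper_to(opening, force=None): opening from 0.0 (shut) to 1.0 (fully open); force is the grip in N (None keeps the last); returns when the fingers have stopped.
- robot.pause(seconds).
- robot.inverse_kinematics(position, orientation): joint angles nearest the present ones, or None.
- vision.grab_frame(name): name is "side" or "top" or "wrist"; returns the picture (400x640x3 uint8, red, green, blue); there is no depth.
- vision.calibration(name): a dict with "mtx" (3x3 intrinsics, pixels), "k1" (the pictures are not rectified: a ray, as slopes to the right and down, at radius r is drawn at 1 + k1 r^2 times it, then the intrinsics apply), "extrinsics" (4x4, takes a point from world to camera coordinates); the wrist camera has in their place "T_tool_cam" (4x4, takes a point from camera to tool coordinates, whose origin is the TCP and whose axes are the flange's). Camera axes: x right, y up, looking along -z (the intrinsics and any distortion apply to the point x, -y, -z); pixel columns grow to the right and rows downward; lengths in m; the calibration is good to about 2 mm. A picture is of the moment at which its call begins: read the wrist's pose just before it. calibration takes no time and is no camera call.
A pose or a line that the arm cannot do raises robot.PlanningError and nothing moves.
- workorder.close_job(): hands the job in; it is judged then, once.
Trained networks look in the newest picture that a camera, given by its name, has taken for a name from the list of things; names that differ only in an ending like _2 or _b are one class to them, and where a whole thing is asked for, a point or a joint stands for the part that bears it (a point fixed in the world has none). Each returns a list of dicts, best first, with "p" (0 to 1); they miss things now and then, are a little off and sometimes report something else, mostly with a low value. They report only what shows in the picture. A call takes as long as a camera call.
- recognise(label, camera): "rect" ([centre column, centre row, width, height] in pixels, round what is visible of it).
Readings, each from a call of its own:
- robot.current_time_s(): time.
- robot.current_joint_positions(): joint angles.
- robot.current_dq(): joint speeds.
- robot.current_joint_torque(): joint torques, N m.
- robot.current_tool_pos(): TCP position.
- robot.current_eef_rot(): TCP orientation.
- robot.current_contact_force(): force on the tool from outside, world axes, zero at the start.
- robot.current_torque(): the same for the moment, N m.
- robot.current_finger_gap(): opening from 0.0 (shut) to 1.0 (fully open).
- robot.current_gripper_force(): force on a finger pad.
Only numpy, scipy, OpenCV 4.12 (cv2) and the standard library are available. Lean on these libraries where they do the work, as an engineer would, in place of code of your own. Each camera call takes 0.05 s, during which the arm holds its last target. There are 200 camera calls.

## Working session

There is one attempt and no reset: what is moved stays moved. The work goes in short steps, each a Python script; the robot and the scene stay as the last script left them, time stands still between calls to the robot, and variables do not carry over. Pictures are saved under pics/ and viewed, at most 14 in all, crops included, and the job is handed in when it is done.

```bash
ls; mkdir -p pics; python3 - <<'E'
from station import robot, fingers, vision, workorder, recognise
import cv2, numpy as np
for n in ["side","top"]:
    im=vision.grab_frame(n); cv2.imwrite(f"pics/{n}0.png",im[:,:,::-1])
    c=vision.calibration(n); print(n,{k:np.round(v,4).tolist() for k,v in c.items()})
    for l in ["case","lid","latch","safety_tab","tray","box_blue","box_green","token_1","detergent","scoop_cup","lint_brush"]:
        print(l,[(np.round(d["rect"]).tolist(),round(d["p"],2)) for d in recognise(l,n)[:3]])
c=vision.calibration("wrist"); print({k:np.round(v,4).tolist() for k,v in c.items()})
print(robot.current_tool_pos(),robot.current_eef_rot(),robot.current_time_s(),robot.tip_reach)
E
```

```text
pics
side {'mtx': [[407.5119, 0.0, 319.1547], [0.0, 407.5119, 198.8117], [0.0, 0.0, 1.0]], 'k1': -0.0695, 'extrinsics': [[0.8621, -0.5068, -0.0016, -0.4863], [0.3664, 0.621, 0.6929, -0.2659], [-0.3502, -0.5979, 0.721, -1.2935], [0.0, 0.0, 0.0, 1.0]]}
case [([300.0, 180.0, 66.0, 63.0], 0.8)]
lid [([302.0, 170.0, 62.0, 49.0], 0.91)]
latch [([276.0, 181.0, 15.0, 10.0], 0.56), ([367.0, 174.0, 22.0, 46.0], 0.16)]
safety_tab [([281.0, 171.0, 14.0, 18.0], 0.69)]
tray [([357.0, 250.0, 92.0, 81.0], 0.84)]
box_blue [([368.0, 259.0, 44.0, 34.0], 0.72), ([348.0, 235.0, 45.0, 27.0], 0.33)]
box_green [([346.0, 234.0, 41.0, 31.0], 0.98)]
token_1 []
detergent [([369.0, 173.0, 28.0, 43.0], 0.59)]
scoop_cup []
lint_brush [([368.0, 333.0, 54.0, 40.0], 0.95)]
top {'mtx': [[440.1939, 0.0, 317.3358], [0.0, 440.1939, 203.0693], [0.0, 0.0, 1.0]], 'k1': -0.0068, 'extrinsics': [[0.0028, -0.9999, -0.0167, 0.0082], [0.9891, 0.0003, 0.1475, -0.5751], [-0.1475, -0.0169, 0.9889, -1.6447], [0.0, 0.0, 0.0, 1.0]]}
case [([275.0, 207.0, 58.0, 58.0], 0.56)]
lid [([275.0, 208.0, 58.0, 55.0], 0.58)]
latch [([390.0, 203.0, 18.0, 36.0], 0.73), ([275.0, 230.0, 2.0, 10.0], 0.48)]
safety_tab [([269.0, 223.0, 15.0, 13.0], 0.52)]
tray [([371.0, 200.0, 75.0, 50.0], 0.97)]
box_blue [([389.0, 200.0, 18.0, 42.0], 0.72)]
box_green [([356.0, 198.0, 22.0, 38.0], 0.85)]
token_1 [([197.0, 248.0, 27.0, 20.0], 0.75)]
detergent [([315.0, 150.0, 20.0, 23.0], 0.58)]
scoop_cup [([269.0, 223.0, 13.0, 18.0], 0.61), ([198.0, 246.0, 28.0, 22.0], 0.56)]
lint_brush [([441.0, 239.0, 9.0, 45.0], 0.67), ([275.0, 208.0, 61.0, 59.0], 0.43)]
{'mtx': [[317.0586, 0.0, 320.427], [0.0, 317.0586, 203.4634], [0.0, 0.0, 1.0]], 'k1': -0.0574, 'T_tool_cam': [[-0.0009, 0.9587, 0.2844, 0.0721], [1.0, 0.0009, 0.0002, 0.0013], [-0.0, 0.2844, -0.9587, -0.1253], [0.0, 0.0, 0.0, 1.0]]}
[0.16973866 0.52317443 0.24830771] [1.79998660e+02 1.46421087e-05 1.62023797e+02] 1.2 0.017
```

```bash
cat > h.py <<'E'
from station import robot, fingers, vision, workorder, recognise
import cv2, numpy as np
from scipy.spatial.transform import Rotation as R
def rot(e): return R.from_euler('xyz',e,degrees=True)
def wristX():
    T=np.eye(4);T[:3,:3]=rot(robot.current_eef_rot()).as_matrix();T[:3,3]=robot.current_tool_pos()
    return np.linalg.inv(T@vision.calibration("wrist")["T_tool_cam"])
def X(n): return np.array(vision.calibration(n)["extrinsics"])
def ray(n,px,E=None):
    c=vision.calibration(n);E=X(n) if E is None else E
    K=c["mtx"];d=np.array([(px[0]-K[0][2])/K[0][0],(px[1]-K[1][2])/K[1][1]])
    s=d.copy()
    for _ in range(20): s=d/(1+c["k1"]*(s@s))
    Rm=E[:3,:3];o=-Rm.T@E[:3,3];return o,Rm.T@np.array([s[0],-s[1],-1])
def at_z(n,px,z,E=None):
    o,d=ray(n,px,E);return o+d*(z-o[2])/d[2]
def proj(n,p,E=None):
    c=vision.calibration(n);E=X(n) if E is None else E
    q=E[:3,:3]@np.asarray(p)+E[:3,3];s=np.array([q[0],-q[1]])/-q[2];s=s*(1+c["k1"]*(s@s))
    K=c["mtx"];return np.array([K[0][0]*s[0]+K[0][2],K[1][1]*s[1]+K[1][2]])
def save(im,name,crop=None,k=1):
    if crop: im=im[crop[1]:crop[3],crop[0]:crop[2]]
    cv2.imwrite(f"pics/{name}.png",cv2.resize(im,None,fx=k,fy=k,interpolation=cv2.INTER_CUBIC)[:,:,::-1])
E
python3 - <<'E'
from h import *
for l,px,z in [("lid",(275,208),.085),("tray",(371,200),.01),("blue",(389,200),.036),("green",(356,198),.036),("tab",(269,223),.11),("det",(315,150),.19),("cup",(197,247),.07),("brush",(441,239),.02)]: print(l,np.round(at_z("top",px,z),3))
im=cv2.imread("pics/top0.png")[:,:,::-1]; save(im,"top0c",(180,130,470,290),2.75)
im=cv2.imread("pics/side0.png")[:,:,::-1]; save(im,"side0c",(220,100,480,295),3)
E
```

```text
lid [0.55  0.167 0.085]
tray [ 0.592 -0.2    0.01 ]
blue [ 0.588 -0.266  0.036]
green [ 0.596 -0.14   0.036]
tab [0.491 0.185 0.11 ]
det [0.744 0.015 0.19 ]
cup [0.405 0.458 0.07 ]
brush [ 0.44  -0.464  0.02 ]
```

View pics/top0c.png

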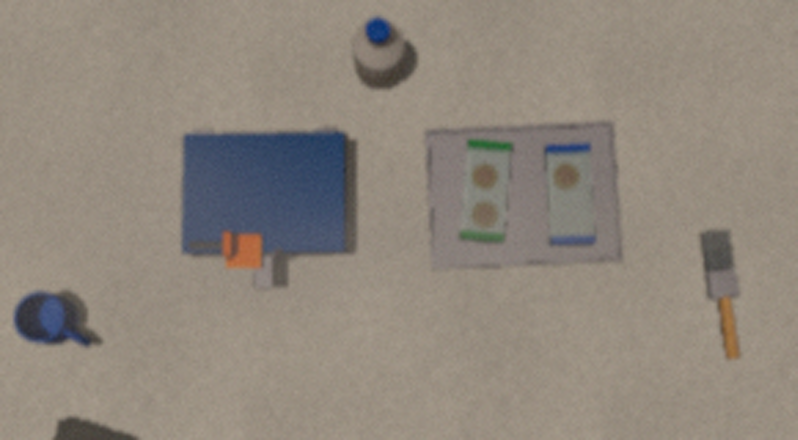

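View pics/side0c.png

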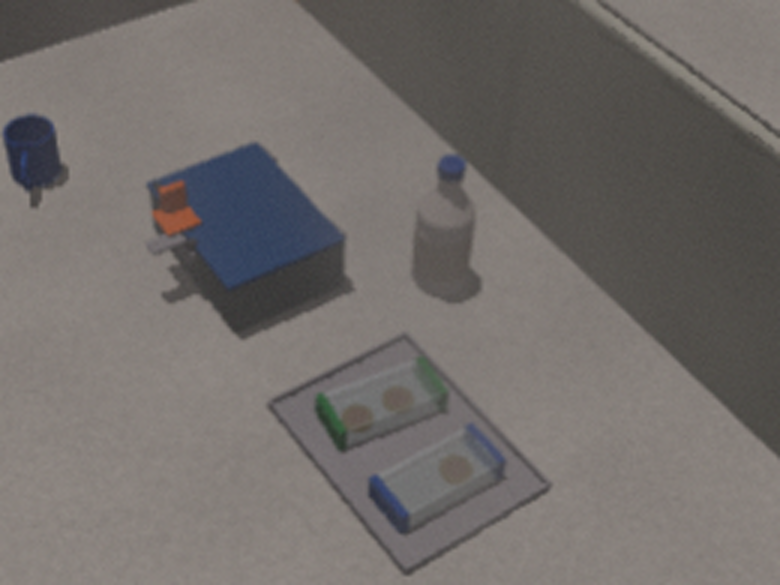

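```bash
python3 - <<'E'
from h import *
fingers.gripper_to(0.0)
for i,p in enumerate([(0.45,0.16,0.36),(0.50,-0.2,0.32)]):
    robot.move_to(p,[180,0,180]); robot.pause(0.3)
    E=wristX(); np.save(f"E{i}.npy",E); im=vision.grab_frame("wrist"); save(im,f"w{i}")
    for l in ["lid","latch","safety_tab","tray","box_blue","box_green","token_1"]:
        print(l,[(np.round(d["rect"]).tolist(),round(d["p"],2)) for d in recognise(l,"wrist")[:3]])
print(robot.current_time_s(),robot.current_joint_positions())
E
```

```text
lid [([326.0, 231.0, 167.0, 131.0], 0.73)]
latch [([324.0, 184.0, 22.0, 34.0], 0.78), ([109.0, 240.0, 178.0, 122.0], 0.57)]
safety_tab [([347.0, 213.0, 36.0, 44.0], 0.64), ([327.0, 231.0, 171.0, 128.0], 0.64), ([68.0, 244.0, 68.0, 84.0], 0.16)]
tray [([106.0, 240.0, 177.0, 120.0], 0.83), ([326.0, 232.0, 166.0, 128.0], 0.74), ([346.0, 211.0, 37.0, 40.0], 0.36)]
box_blue [([68.0, 244.0, 62.0, 85.0], 0.93)]
box_green [([136.0, 249.0, 52.0, 94.0], 0.57)]
token_1 []
lid [([574.0, 214.0, 132.0, 160.0], 0.91)]
latch [([609.0, 151.0, 53.0, 40.0], 0.65)]
safety_tab [([629.0, 178.0, 21.0, 36.0], 0.59), ([431.0, 349.0, 4.0, 9.0], 0.21)]
tray [([320.0, 219.0, 191.0, 137.0], 0.75), ([611.0, 152.0, 50.0, 38.0], 0.57)]
box_blue [([278.0, 225.0, 49.0, 102.0], 0.84), ([629.0, 176.0, 22.0, 34.0], 0.55)]
box_green [([366.0, 231.0, 58.0, 104.0], 0.98)]
token_1 [([278.0, 228.0, 52.0, 102.0], 0.38), ([559.0, 221.0, 157.0, 165.0], 0.19)]
6.4583 [-12.5794445   17.75815947  44.08492618  81.65177182 -12.28871794
  85.49722592 121.08624759]
```

View pics/w0.png

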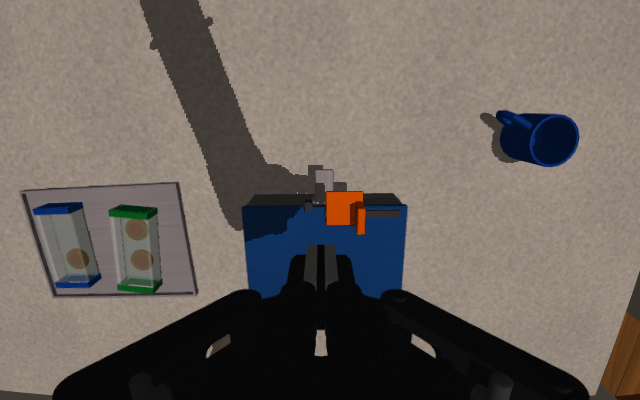

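View pics/w1.png

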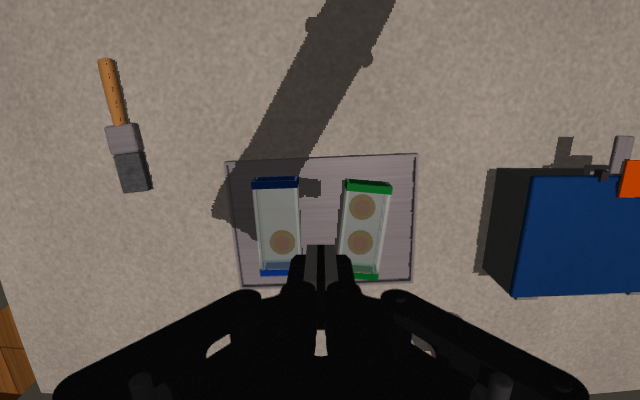

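```bash
python3 - <<'E'
from h import *
E0=np.load("E0.npy");E1=np.load("E1.npy");np.set_printoptions(precision=4,suppress=True)
im=cv2.imread("pics/w0.png"); 
save(im[:,:,::-1],"w0c",(225,155,425,305),4)
im1=cv2.imread("pics/w1.png"); save(im1[:,:,::-1],"w1c",(220,145,425,295),3.9)
for n,px,z in [("lidFL",(406.5,206),.085),("lidFR",(243,206),.085),("lipend",(324,169.5),.085),("finTopR",(365,235),.1245)]: print(n,at_z("wrist",px,z,E0))
t=cv2.imread("pics/top0.png");hsv=cv2.cvtColor(t,cv2.COLOR_BGR2HSV)
m=((abs(hsv[:,:,0].astype(int)-112)<12)&(hsv[:,:,1]>110)).astype(np.uint8); m[:,:235]=0;m[:170]=0;m[:,320:]=0
r=cv2.minAreaRect(cv2.findNonZero(m));print(r)
for c in cv2.boxPoints(r): print(at_z("top",c,.085))
E
```

```text
lidFL [0.5002 0.2757 0.085 ]
lidFR [0.5002 0.0591 0.085 ]
lipend [0.4515 0.1662 0.085 ]
finTopR [0.5252 0.2162 0.1245]
((283.5356140136719, 277.367431640625), (197.86424255371094, 61.82668685913086), 87.30220031738281)
[0.6568 0.2705 0.085 ]
[0.6678 0.0372 0.085 ]
[-0.0446  0.0005  0.085 ]
[-0.056   0.2191  0.085 ]
```

View pics/w0c.png

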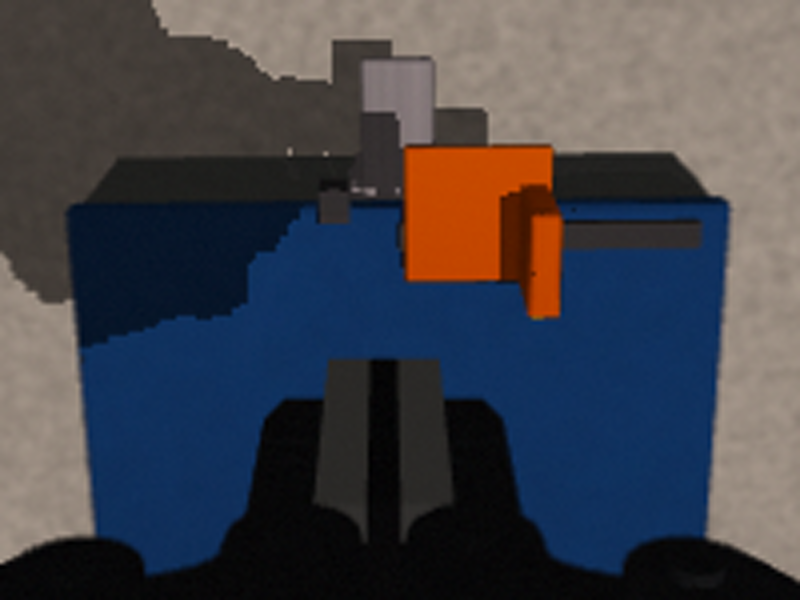

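View pics/w1c.png

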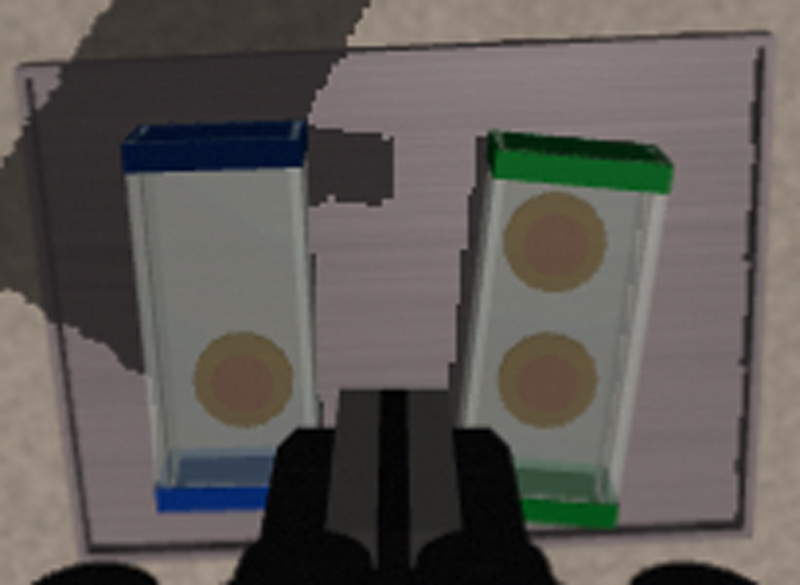

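```bash
cat >> h.py <<'E'
np.set_printoptions(precision=4,suppress=True)
def tool(phi,yaw=0,side=180):
    """phi: lean from straight down toward the heading 'yaw' (deg); side 180: camera behind, 0: camera ahead/above"""
    r=R.from_euler('z',yaw,degrees=True)*R.from_euler('y',-phi,degrees=True)*R.from_euler('z',side,degrees=True)*R.from_euler('x',180,degrees=True)
    return r.as_euler('xyz',degrees=True)
E
python3 - <<'E'
from h import *
from scipy.optimize import least_squares
E0=np.load("E0.npy")
w=lambda a,b:(225+a/4,155+b/4)
t=lambda a,b:(180+a/2.75,130+b/2.75)
def pts(p):
    x,y,a,fx=p;c,s=np.cos(a),np.sin(a)
    f=lambda X,Y,Z:np.array([x+c*X-s*Y,y+s*X+c*Y,Z])
    W=[(f(-86,111,75),w(728,201)),(f(-86,-111,75),w(70,202)),(f(-134,12,85),w(362+72,58)),(f(-134,-12,85),w(362,58)),
       (f(fx+17,39,124.5),w(530,317)),(f(fx+17,49,124.5),w(561,317)),(f(fx-17,49,124.5),w(561,213)),(f(fx-17,39,124.5),w(530,213))]
    return W
def f2(p):
    x,y,a,fx=p;c,s=np.cos(a),np.sin(a)
    g=lambda X,Y,Z:np.array([x+c*X-s*Y,y+s*X+c*Y,Z])
    W=[((-.086,.111,.075),w(728,201)),((-.086,-.111,.075),w(70,202)),((-.134,.012,.085),w(434,58)),((-.134,-.012,.085),w(362,58)),
       ((fx+.017,.039,.1245),w(530,317)),((fx+.017,.049,.1245),w(561,317)),((fx-.017,.049,.1245),w(561,213)),((fx-.017,.039,.1245),w(530,213))]
    T=[((.080,.111,.085),t(184,134)),((.08,-.111,.085),t(345,131)),((-.086,-.111,.085),t(345,252)),((-.086,.111,.085),t(184,254))]
    return np.concatenate([proj("wrist",g(*P),E0)-q for P,q in W]+[.7*(proj("top",g(*P))-q) for P,q in T])
r=least_squares(f2,[.586,.167,0,-.07],x_scale=[.01,.01,.05,.01],loss="soft_l1")
print(r.x,np.round(f2(r.x),1))
np.save("case.npy",r.x)
# IK feasibility
x,y,a,fx=r.x
for side in (180,0):
    for phi in (45,60,75):
        print(side,phi,robot.inverse_kinematics([.44,.167,.08],tool(phi,0,side)), robot.inverse_kinematics([.6,.12,.2],tool(phi,0,side)))
print(robot.inverse_kinematics([.57,.167,.2],tool(90,0,0)))
E
```

```text
[ 0.5863  0.1674  0.0043 -0.0785] [-0.7 -1.6 -0.  -1.3  0.4  0.6 -0.4  0.7 -0.7  0.3 -0.3  0.3  0.8 -0.3
  0.1 -0.2 -0.7 -0.8 -0.6 -0.2 -0.7 -0.3 -1.4 -0.7]
180 45 [ 10.228   23.3736 -61.5604 144.3192 106.9209  51.4836 -48.6737] [-51.1104   7.1995  32.3838 124.9124  59.8828  12.1075  14.3586]
180 60 None [ 29.3279  20.1389 -61.4482 133.4481 124.5821  43.9234 -42.3863]
180 75 None [ 24.1164  37.9323 -61.7804 140.7607 144.5701  77.6481 -51.5926]
0 45 [-66.1387  12.4139  23.9961 146.6803 116.1014  27.5502 114.7396] [ -51.8264    7.238    33.1766  124.933    59.5782   11.9992 -165.3625]
0 60 None [-53.8287  10.6801  32.0555 136.0117 142.0045  26.7163 108.3786]
0 75 None [-59.7413  25.2803  37.4885 143.4731 156.2682  54.3158  82.2108]
[-72.1794  46.803   36.8846 144.9369 139.0657  76.001   67.3181]<sys>:0: UserWarning: Gimbal lock detected. Setting third angle to zero since it is not possible to uniquely determine all angles.
```

```bash
cat >> h.py <<'E'
cx,cy,ca,cfx=np.load("case.npy")
def cf(X,Y,Z):
    c,s=np.cos(ca),np.sin(ca);return np.array([cx+c*X-s*Y,cy+s*X+c*Y,Z])
YD=np.degrees(ca)
def st(): print("t",round(robot.current_time_s(),1),robot.current_tool_pos(),"F",robot.current_contact_force(),"gap",round(robot.current_finger_gap(),3))
E
python3 - <<'E'
from h import *
o=tool(0,YD)
fingers.gripper_to(0.45,30)
robot.move_to(cf(cfx,.044,.2),o)
robot.line_to(cf(cfx,.044,.115),o,f_stop=8);st()
fingers.gripper_to(0.0,30);st()
robot.line_to(cf(cfx,.044+.0315,.115),o,velocity=.05,f_stop=25);st()
fingers.gripper_to(0.45)
robot.line_to(cf(cfx,.044+.0315,.2),o);st()
robot.move_to(cf(-.19,0,.30),tool(0,YD));robot.pause(.2)
np.save("E2.npy",wristX());save(vision.grab_frame("wrist"),"w2")
print(robot.current_joint_positions())
E
```

```text
t 9.2 [0.5086 0.2107 0.1159] F [-0.295  -0.5396  0.8125] gap 0.452
t 9.6 [0.5087 0.2111 0.1163] F [ 1.2477 -1.1074  5.6699] gap 0.112
t 10.3 [0.5085 0.2417 0.1161] F [-0.5066 -2.4383  6.7407] gap 0.108
t 11.4 [0.5068 0.2425 0.1992] F [-0.1673  1.0626 -1.3135] gap 0.447
[-70.2178   1.584   46.7067  99.3723  -1.0497  79.6456  66.9282]
```

View pics/w2.png

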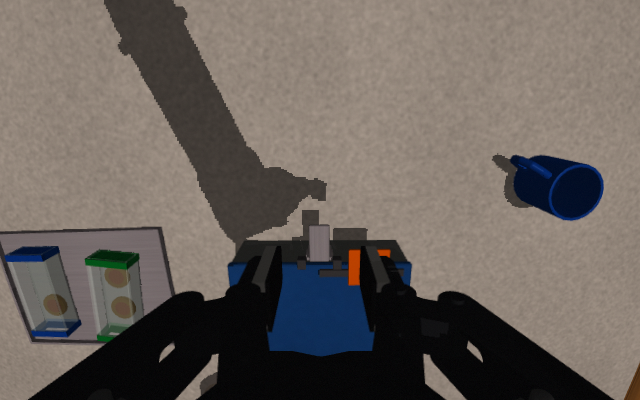

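```bash
cat >> h.py <<'E'
HX,HZ=.080,.075      # hinge in case x,z
PX,PZ=-.088,.082     # latch pivot
def tcp_corner(cxz,phi,side=+1):
    """TCP (case x,z) so that the closed fingertip's upper/front corner is at cxz"""
    p=np.radians(phi);d=np.array([np.sin(p),-np.cos(p)]);n=np.array([np.cos(p),np.sin(p)])
    return np.asarray(cxz)-side*.011*n-.017*d
def lipcorner(a,b,phi,s=.008,gap=0):
    e=np.array([PX,PZ])+.046*np.array([-np.cos(a),np.sin(a)])+(.003+gap)*np.array([-np.sin(a),-np.cos(a)])
    q=max(a,np.radians(90-phi));c=e+s*np.array([np.cos(q),-np.sin(q)])
    v=c-[HX,HZ];cb,sb=np.cos(b),np.sin(b)
    return np.array([HX+cb*v[0]+sb*v[1],HZ-sb*v[0]+cb*v[1]])
E
python3 - <<'E'
from h import *
for phi in (35,45,55):
  for yaw in (0,20):
    for side in (180,0):
      out=[]
      for c in ([-.19,.05],[-.16,.06],lipcorner(0,0,phi),lipcorner(1.1,0,phi),lipcorner(1.1,.4,phi)):
        q=tcp_corner(c,phi);qq=robot.inverse_kinematics(cf(q[0],0,q[1]),tool(phi,yaw,side))
        out.append(None if qq is None else np.round(qq).astype(int).tolist())
      print(phi,yaw,side,out)
E
```

```text
35 0 180 [[1, 13, -52, 145, 91, 35, -40], [-66, 8, 25, 144, 86, 19, -33], [-72, 9, 37, 141, 78, 15, -20], [-65, 4, 31, 136, 58, 21, 4], [-66, -2, 33, 127, 41, 30, 25]]
35 0 0 [[-38, 8, -10, 147, 90, 26, 139], [-76, 9, 36, 144, 86, 17, 147], [-73, 9, 37, 141, 78, 15, 160], [22, 11, -62, 133, 71, 31, 173], [-23, 0, -10, 126, 39, 29, -153]]
35 20 180 [None, [29, 12, -60, 145, 114, 16, -28], [32, 13, -61, 141, 102, 15, -13], None, [-75, -7, 51, 130, 19, 20, 72]]
35 20 0 [None, [29, 12, -60, 145, 114, 16, 152], [32, 13, -61, 141, 102, 15, 167], None, [-32, -3, 11, 129, 4, 19, -95]]
45 0 180 [None, None, [-59, 12, 16, 147, 115, 29, -65], [-49, 6, 8, 143, 100, 28, -43], [-53, -2, 15, 135, 74, 27, -11]]
45 0 0 [None, None, [10, 24, -62, 145, 107, 52, 131], [-78, 7, 39, 143, 102, 24, 135], [-76, -3, 38, 136, 75, 28, 169]]
45 20 180 [None, None, None, [33, 8, -59, 144, 147, 16, -57], [-92, -16, 63, 139, 85, 17, 9]]
45 20 0 [None, None, None, [33, 8, -59, 144, 147, 16, 123], [-92, -16, 63, 139, 85, 17, -171]]
55 0 180 [None, None, None, None, [-39, 2, -4, 142, 105, 35, -46]]
55 0 0 [None, None, None, None, [-83, 1, 41, 143, 106, 34, 133]]
55 20 180 [None, None, None, None, [-73, -5, 51, 147, 166, 19, -75]]
55 20 0 [None, None, None, None, [-73, -5, 51, 147, 166, 19, 105]]
```

```bash
python3 - <<'E'
from h import *
fingers.gripper_to(0,30)
phi=35
def go(c,phi,v=.1,f=None):
    q=tcp_corner(c,phi);return robot.line_to(cf(q[0],0,q[1]),tool(phi,YD),velocity=v,f_stop=f)
q=tcp_corner([-.165,.14],phi);robot.move_to(cf(q[0],0,q[1]),tool(phi,YD));st()
go([-.162,.06],phi);st()
go(lipcorner(0,0,phi,gap=.006),phi,.06,15);st()
for a,b in [(.25,0),(.5,0),(.75,0),(1.0,0),(1.1,0),(1.1,.1),(1.1,.2),(1.1,.3),(1.1,.42)]:
    ph=phi+ (10*b/.42)
    hit=go(lipcorner(a,b,ph),ph,.06,30);print(a,b,hit);st()
    if hit: break
save(vision.grab_frame("side"),"s1",(220,100,420,250),4)
E
```

```text
t 13.9 [0.4036 0.1669 0.1486] F [0.6417 0.0968 0.3497] gap -0.003
t 14.9 [0.4064 0.1671 0.0681] F [ 0.3198 -0.2308 -0.0774] gap 0.0
t 15.6 [0.4379 0.1667 0.074 ] F [ 0.7695 -0.0481 -0.3359] gap 0.001
0.25 0 False
t 16.0 [0.4384 0.1668 0.0913] F [-0.6961 -0.2257  0.2692] gap -0.001
0.5 0 False
t 16.3 [0.4424 0.167  0.1024] F [-0.3438 -0.2288 -0.2417] gap 0.003
0.75 0 False
t 16.7 [0.4486 0.1669 0.1121] F [-0.4528 -0.2039 -1.0823] gap 0.002
1.0 0 False
t 17.0 [0.4565 0.1668 0.1198] F [-0.8303 -0.6337 -0.712 ] gap -0.003
1.1 0 False
t 17.3 [0.459  0.1666 0.1215] F [-1.2612 -0.5939 -0.0098] gap 0.0
1.1 0.1 False
t 17.7 [0.4637 0.1665 0.1397] F [-5.7894 -1.2636  1.8221] gap 0.001
1.1 0.2 False
t 18.2 [0.4706 0.1667 0.1572] F [-7.4252 -1.25    1.9321] gap -0.003
1.1 0.3 False
t 18.6 [0.479  0.1668 0.1737] F [-6.7242 -1.3635  2.5216] gap -0.001
1.1 0.42 False
t 19.2 [0.4914 0.1669 0.1925] F [-6.107  -1.2017  1.0447] gap 0.005
```

View pics/s1.png

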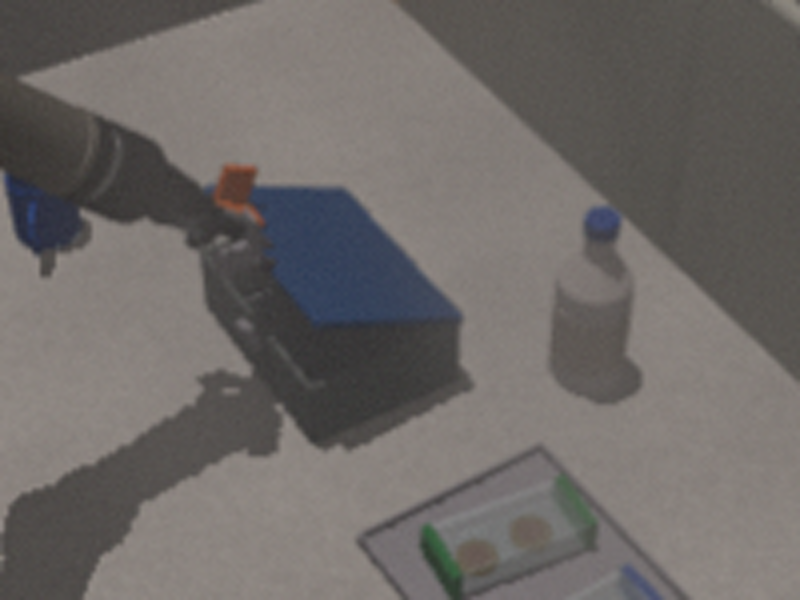

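```bash
cat >> h.py <<'E'
def lidcorner(b,phi,s=.02,off=0):
    e=np.array([HX,HZ])+.166*np.array([-np.cos(b),np.sin(b)])+off*np.array([-np.sin(b),-np.cos(b)])
    q=max(b,np.radians(90-phi));return e+s*np.array([np.cos(q),-np.sin(q)])
def goc(c,phi,Y=0,v=.1,f=None,side=1,sd=180):
    q=tcp_corner(c,phi,side);return robot.line_to(cf(q[0],Y,q[1]),tool(phi,YD,sd),velocity=v,f_stop=f)
E
python3 - <<'E'
from h import *
Y=-.058
t=robot.current_tool_pos()
robot.line_to(t+[-.045,0,0.02],velocity=.15)
c=lidcorner(.4,45,.02,off=.012)
goc([-.15,.16],45,Y,.2);st()
goc(c,45,Y,.1,15);st()
for b in np.arange(.45,1.66,.15):
    hit=goc(lidcorner(b,45),45,Y,.12,30);print(round(b,2),hit,robot.current_contact_force())
    if hit: break
st()
goc(lidcorner(1.3,45,.0),45,Y,.2)
t=robot.current_tool_pos();robot.line_to(t+[-.1,0,.08],velocity=.3)
robot.move_to([.5,-.2,.32],tool(0));robot.pause(.2);st()
np.save("E3.npy",wristX());im=vision.grab_frame("wrist");cv2.imwrite("pics/w3.png",im[:,:,::-1])
for l in ["box_blue","box_green"]:
    print(l,[(np.round(d["rect"]).tolist(),round(d["p"],2)) for d in recognise(l,"wrist")[:3]])
save(vision.grab_frame("side"),"s2",(220,100,420,250),4)
E
```

```text
Traceback (most recent call last):
  File "h.py", line 49, in goc
    q=tcp_corner(c,phi,side);return robot.line_to(cf(q[0],Y,q[1]),tool(phi,YD,sd),velocity=v,f_stop=f)
                                    ~~~~~~~~~~~~~^^^^^^^^^^^^^^^^^^^^^^^^^^^^^^^^^^^^^^^^^^^^^^^^^^^^^
station.PlanningError: the arm cannot follow that straight line within its joint ranges
```

```bash
cat > o.py <<'E'
from h import *
Y=-.058
phi=40
q=tcp_corner([-.145,.16],phi)
print(robot.inverse_kinematics(cf(q[0],Y,q[1]),tool(phi,YD)),robot.current_joint_positions())
robot.move_to(cf(q[0],Y,q[1]),tool(phi,YD));st()
c=lidcorner(.4,phi,.02,off=.012)
goc(c,phi,Y,.1,15);st()
for b in np.arange(.45,1.66,.15):
    hit=goc(lidcorner(b,phi),phi,Y,.12,30);print(round(b,2),hit,robot.current_contact_force())
    if hit: break
st()
goc(lidcorner(1.3,phi,.0),phi,Y,.2)
t=robot.current_tool_pos();robot.line_to(t+[-.1,0,.08],velocity=.3)
robot.move_to([.5,-.2,.32],tool(0));robot.pause(.2);st()
np.save("E3.npy",wristX());im=vision.grab_frame("wrist");cv2.imwrite("pics/w3.png",im[:,:,::-1])
for l in ["box_blue","box_green"]:
    print(l,[(np.round(d["rect"]).tolist(),round(d["p"],2)) for d in recognise(l,"wrist")[:3]])
save(vision.grab_frame("side"),"s2",(220,100,420,250),4)
E
python3 o.py
```

```text
[-55.4748 -11.6405  20.0727 143.3014  65.5824  27.8788   0.9707] [-58.9385  -9.1466  14.1425 137.015   66.548   34.861   -5.5822]
t 20.1 [0.4226 0.1073 0.1653] F [0.8882 0.9589 0.595 ] gap -0.001
t 21.2 [0.5026 0.1095 0.1192] F [-0.0998 -0.1421  0.211 ] gap 0.002
0.45 False [0.0523 0.0389 0.5416]
0.6 False [-0.6374 -0.7465 -0.0387]
0.75 False [-0.4828  0.2843 -0.5905]
0.9 False [ 0.7458 -0.1475 -0.7561]
1.05 False [0.7653 0.3583 0.1341]
1.2 False [-0.4241 -0.7619 -1.1548]
1.35 False [0.0373 0.4979 0.58  ]
1.5 False [ 0.2783  0.5531 -1.0947]
1.65 False [-0.8813 -0.0309  0.129 ]
t 24.3 [0.6585 0.1096 0.2265] F [-0.8813 -0.0309  0.129 ] gap -0.003
t 26.7 [ 0.5005 -0.1978  0.3202] F [ 0.5617  0.6564 -0.8638] gap -0.001
box_blue [([275.0, 226.0, 53.0, 102.0], 0.85), ([365.0, 230.0, 52.0, 105.0], 0.25)]
box_green [([366.0, 232.0, 51.0, 106.0], 0.97), ([318.0, 221.0, 193.0, 134.0], 0.27), ([561.0, 285.0, 158.0, 230.0], 0.19)]
```

View pics/s2.png

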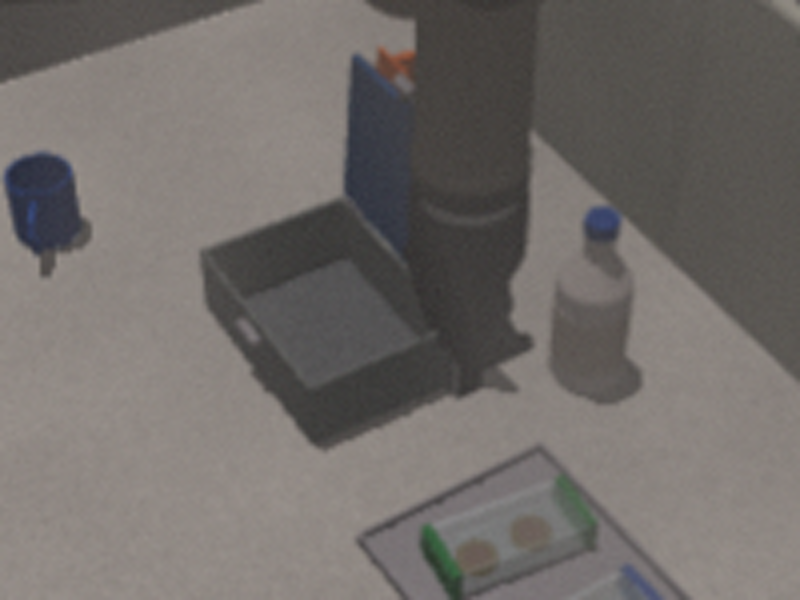

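```bash
python3 - <<'E'
from h import *
for b in (1.4,1.5,1.6,1.7,1.8): print(b,proj("side",cf(HX-.166*np.cos(b),.111,HZ+.166*np.sin(b))))
print("obs",220+355/4,100+58/4)
fingers.gripper_to(1.0)
robot.move_to([.63,-.2,.32],tool(0));robot.pause(.2);st()
np.save("E4.npy",wristX());im=vision.grab_frame("wrist");cv2.imwrite("pics/w4.png",im[:,:,::-1])
save(im,"w4c",(210,60,430,225),3.6)
E
```

```text
1.4 [298.1306 116.5318]
1.5 [301.9881 114.7735]
1.6 [305.8612 113.3886]
1.7 [309.7024 112.3899]
1.8 [313.4654 111.7842]
obs 308.75 114.5
t 28.5 [ 0.6291 -0.2008  0.3212] F [-0.4586  0.938   0.354 ] gap 1.003
```

View pics/w4c.png

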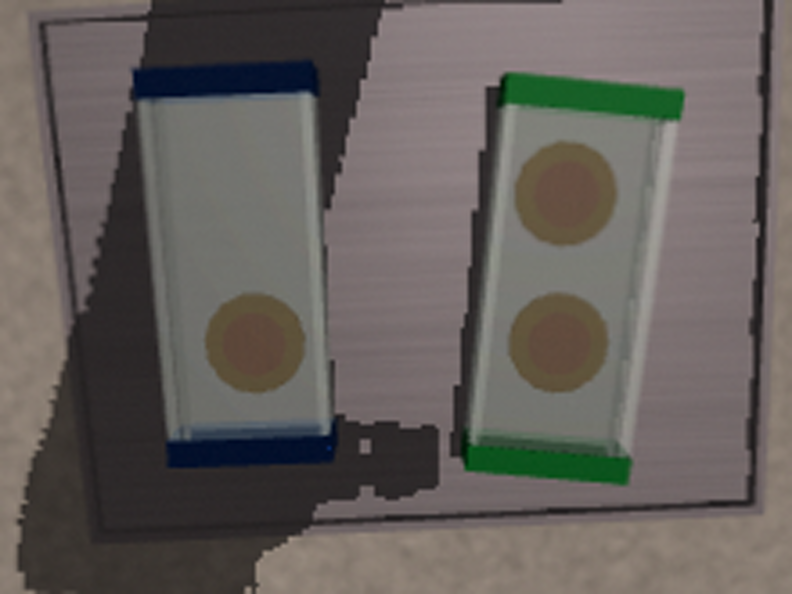

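```bash
cat >> h.py <<'E'
from scipy.optimize import least_squares
def fitbox(pix,E,g0,z=.036,ends=.070):
    """pix: near-left(-y), near-right, far-right, far-left pixels of the top face"""
    C=[(-ends,-.03),(-ends,.03),(ends,.03),(ends,-.03)]
    def f(p):
        c,s=np.cos(p[2]),np.sin(p[2])
        return np.concatenate([proj("wrist",[p[0]+c*a-s*b,p[1]+s*a+c*b,z],E)-q for (a,b),q in zip(C,pix)])
    r=least_squares(f,g0,x_scale=[.01,.01,.05]);return r.x,f(r.x)
E
python3 - <<'E'
from h import *
E=np.load("E4.npy");w=lambda L:[np.array([210+a/3.6,60+b/3.6]) for a,b in L]
for n,L,g in [("green",[(507,74),(684,90),(630,483),(469,470)],[.6,-.14,0]),("blue",[(135,71),(313,62),(332,460),(168,467)],[.6,-.26,0])]:
    x,r=fitbox(w(L),E,g);print(n,x,np.degrees(x[2]),r);np.save(n+".npy",x)
x=np.load("green.npy")
for yaw in (180,):
  print(robot.inverse_kinematics([x[0],x[1],.03],tool(0,np.degrees(x[2]),180)))
print(robot.inverse_kinematics(cf(-.02,0,.22),tool(80,YD,0)))
print(robot.inverse_kinematics(cf(-.02,0,.3),tool(30,YD,0)))
E
```

```text
green [ 0.5948 -0.1378 -0.0804] -4.6087340087195 [ 0.354  -0.297  -0.2752 -0.3452 -0.1698  0.276   0.0835  0.4667]
blue [ 0.5896 -0.2566  0.0294] 1.6872190505246218 [ 0.1299 -0.6996 -0.3646 -0.1981 -0.2555  0.7874  0.5089  0.2482]
[11.7584 36.0608 -0.4583 91.4204  0.3399 52.5201 96.5724]
[-13.0154  25.7984 -30.5955 143.2063 137.078   77.9436 109.2779]
[ -13.2161    3.5932  -12.7079  103.2959   18.172    47.0855 -124.8101]
```

```bash
cat > pick.py <<'E'
from h import *
import sys
n=sys.argv[1]; x,y,a=np.load(n+".npy");d=np.degrees(a)
fingers.gripper_to(1.0,60)
robot.move_to([x,y,.16],tool(0,d,180))
hit=robot.line_to([x,y,.027],velocity=.12,f_stop=12);print(hit);st()
fingers.gripper_to(0.0,60);st()
print("hold",robot.current_gripper_force())
robot.line_to([x,y,.20],velocity=.15);st()
robot.move_to([.50,.02,.36],tool(0,0,0));st()
p=cf(-.03,0,.36)
robot.move_to(p,tool(10,YD,0))
for X,z,ph in [(-.01,.30,45),(.01,.22,75)]:
    robot.line_to(cf(X,0,z),tool(ph,YD,0),velocity=.2);st()
print(robot.current_joint_positions())
for z,ph in ((.19,80),(.17,84),(.165,88)):
    print(z,ph,robot.inverse_kinematics(cf(.01,0,z),tool(ph,YD,0)))
save(vision.grab_frame("side"),"d_"+n,(220,60,420,210),4)
E
python3 pick.py green
```

```text
False
t 30.8 [ 0.5957 -0.138   0.028 ] F [-0.2048  0.1168  0.1373] gap 0.999
t 31.1 [ 0.5958 -0.1384  0.0283] F [-0.5259 -0.2193  5.13  ] gap 0.689
hold 66.93375706672668
t 32.4 [ 0.5939 -0.1375  0.1986] F [-0.1859 -0.3004 -3.4272] gap 0.686
t 35.2 [0.5    0.0199 0.3598] F [-0.599   0.3176 -3.262 ] gap 0.688
t 37.3 [0.5767 0.1667 0.3006] F [-0.08    0.3055 -2.4835] gap 0.685Traceback (most recent call last):
  File "pick.py", line 14, in <module>
    robot.line_to(cf(X,0,z),tool(ph,YD,0),velocity=.2);st()
    ~~~~~~~~~~~~~^^^^^^^^^^^^^^^^^^^^^^^^^^^^^^^^^^^^^
station.PlanningError: the arm cannot follow that straight line within its joint ranges
```

```bash
python3 - <<'E'
from h import *
import warnings;warnings.filterwarnings("ignore")
print(np.round(robot.current_joint_positions()))
for X in (.0,.03):
  for z in (.24,.20,.17):
    for ph in (60,75,85):
      for yaw in (0,20,-25):
        q=robot.inverse_kinematics(cf(X,0,z),tool(ph,YD+yaw,0));print(X,z,ph,yaw,None if q is None else np.round(q).astype(int))
E
```

```text
[ -43.   -2.   13.  117.   43.   31. -150.]
0.0 0.24 60 0 [-93   9  65 133 121  22 125]
0.0 0.24 60 20 [-78   4  67 136 210  20  62]
0.0 0.24 60 -25 [ -3  24 -51 117  89  74 143]
0.0 0.24 75 0 [-90  27  65 141 152  41  80]
0.0 0.24 75 20 [-69  24  65 145 202  58  60]
0.0 0.24 75 -25 [-85  30  43 125  88  50 122]
0.0 0.24 85 0 [-89  45  64 144 153  54  60]
0.0 0.24 85 20 [-50  31  43 147 190  79  68]
0.0 0.24 85 -25 [-99  53  64 127  88  37 108]
0.0 0.2 60 0 [-89  20  66 136 148  20  93]
0.0 0.2 60 20 [-72  16  66 138 215  33  53]
0.0 0.2 60 -25 [-20  23 -31 119  89  66 137]
0.0 0.2 75 0 [-88  39  64 143 159  44  63]
0.0 0.2 75 20 [-66  37  64 146 200  70  52]
0.0 0.2 75 -25 [-92  41  54 126  87  39 115]
0.0 0.2 85 0 [-89  58  64 144 154  56  47]
0.0 0.2 85 20 [-42  38  32 147 187  87  71]
0.0 0.2 85 -25 [-99  61  64 127  87  32 101]
0.0 0.17 60 0 [-87  27  65 137 164  23  72]
0.0 0.17 60 20 [-69  25  65 140 215  42  49]
0.0 0.17 60 -25 [-37  24 -10 121  88  58 132]
0.0 0.17 75 0 [-87  49  64 143 163  46  51]
0.0 0.17 75 20 [-65  48  64 146 197  77  46]
0.0 0.17 75 -25 [-91  47  54 12
[... 682 characters left out ...]
116  88  61 139]
0.03 0.2 75 0 [-84  41  64 139 163  43  59]
0.03 0.2 75 20 [-64  40  64 142 202  69  49]
0.03 0.2 75 -25 [-88  43  54 123  89  37 115]
0.03 0.2 85 0 [-85  58  64 141 157  55  47]
0.03 0.2 85 20 [-63  58  64 144 187  89  40]
0.03 0.2 85 -25 [-95  62  64 124  89  31 101]
0.03 0.17 60 0 [-83  31  65 133 174  22  61]
0.03 0.17 60 20 [-66  29  65 136 219  43  43]
0.03 0.17 60 -25 [-43  25   1 118  87  53 134]
0.03 0.17 75 0 [-84  50  64 139 166  45  50]
0.03 0.17 75 20 [-63  49  64 142 198  75  44]
0.03 0.17 75 -25 [-88  48  54 123  90  35 109]
0.03 0.17 85 0 [-86  67  64 140 156  55  38]
0.03 0.17 85 20 [-64  68  64 143 181  92  34]
0.03 0.17 85 -25 [-96  68  64 123  88  28  97]
```

```bash
cat > dump.py <<'E'
from h import *
import warnings;warnings.filterwarnings("ignore")
W=-25
def T(ph): return tool(ph,YD+W,0)
robot.line_to(cf(-.02,0,.40),tool(35,YD,0),velocity=.2)
q=robot.inverse_kinematics(cf(-.02,0,.38),T(60));print(np.round(robot.current_joint_positions()),q)
assert q is not None and q[6]>0
robot.move_j(q);st()
robot.line_to(cf(-.01,0,.22),T(72),velocity=.2);st()
robot.line_to(cf(0,0,.185),T(82),velocity=.2);st()
for k in range(3):
    for dx,dz,ph in [(.012,.012,88),(-.012,0,76),(.012,0,90),(-.012,.012,78),(0,0,84)]:
        robot.line_to(cf(dx,0,.185+dz),T(ph),velocity=.25)
    robot.pause(.3);st()
import sys
save(vision.grab_frame("side"),"d_"+sys.argv[1],(240,80,400,200),5)
E
python3 dump.py green
```

```text
[ -44.   -2.   16.   97.   19.   54. -124.] [  8.8983  10.1055 -62.2175 108.304   74.031   71.8397 163.6972]
t 42.2 [0.5663 0.1674 0.3799] F [-0.7197  0.3006 -2.6544] gap 0.693
t 43.1 [0.5768 0.1682 0.2213] F [-0.2306 -0.0265 -1.842 ] gap 0.689
t 43.5 [0.5863 0.1675 0.1842] F [-0.8075  0.1844 -1.1089] gap 0.69
t 45.4 [0.5864 0.1677 0.1875] F [ 0.7684 -0.1234 -2.3888] gap 0.69
t 47.3 [0.5864 0.1677 0.1875] F [ 0.4604 -0.4879 -2.8048] gap 0.689
t 49.2 [0.5864 0.1677 0.1875] F [ 1.127  -0.5194 -2.9641] gap 0.692
```

View pics/d_green.png

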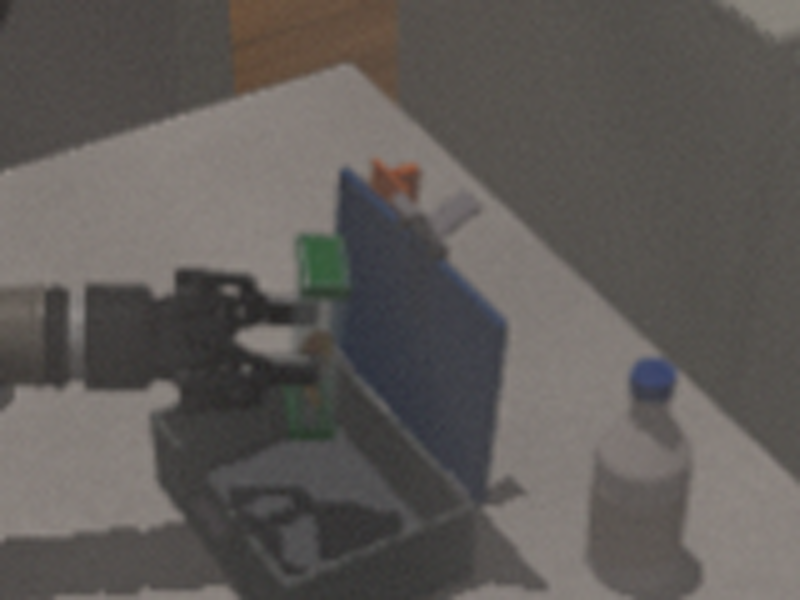

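```bash
cat > shake.py <<'E'
from h import *
import warnings,sys;warnings.filterwarnings("ignore")
W=-25
u=R.from_euler('z',YD+W,degrees=True).apply([1,0,0])
def T(ph): return tool(ph,YD+W,0)
def fz():
    L=[]
    for _ in range(15): robot.pause(.02);L.append(robot.current_contact_force()[2])
    return np.mean(L)
C=cf(0,0,.18)
def P(d,z,ph,v):
    try: robot.line_to(C+u*d+[0,0,z],T(ph),velocity=v)
    except robot.PlanningError as e: print("x",d,z,ph,e)
def shake(v,phs,A=.014):
    for i,ph in enumerate(phs):
        P(A if i%2 else -A, .006*(i%3-1), ph, v)
    P(0,0,85,.2)
P(0,0,85,.2);print("start",fz())
v=float(sys.argv[2])
for k in range(int(sys.argv[3])):
    shake(v,[85,92,86,94,88,90,84,96,88,92]);print(k,round(robot.current_time_s(),1),round(fz(),2))
save(vision.grab_frame("side"),sys.argv[1],(240,80,400,200),5)
E
python3 shake.py sh1 .3 3
```

```text
start -2.531166596530677
0 52.8 -2.3
1 56.0 -1.84
2 59.3 -1.73
```

View pics/sh1.png

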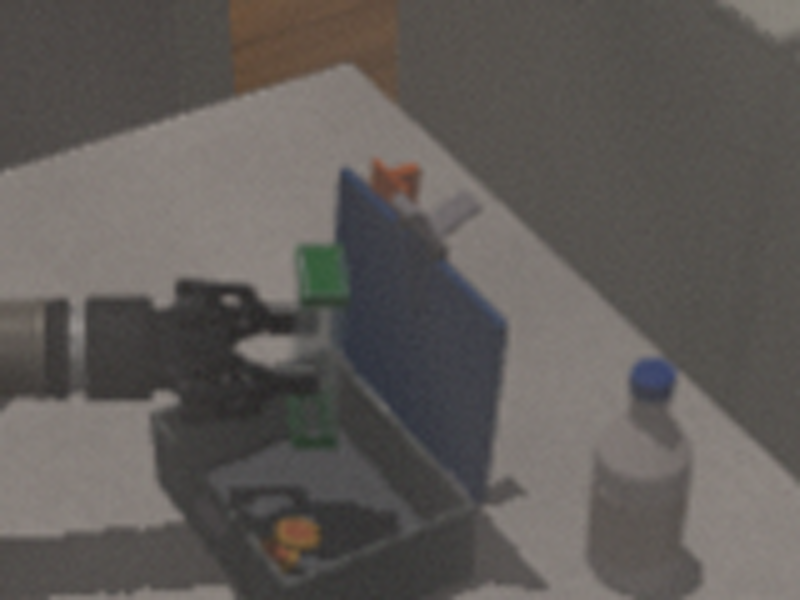

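```bash
cat > place.py <<'E'
from h import *
import warnings,sys;warnings.filterwarnings("ignore")
n=sys.argv[1]; x,y,a=np.load(n+".npy");d=np.degrees(a)
robot.line_to(cf(-.02,0,.38),tool(60,YD-25,0),velocity=.25)
robot.move_j([-44,-2,16,97,19,54,-124]);st()
robot.move_to([.50,.02,.36],tool(0,0,0));st()
robot.move_to([x,y,.20],tool(0,d,180));st()
robot.line_to([x,y,.05],tool(0,d,180),velocity=.15)
print(robot.line_to([x,y,.0275],velocity=.04,f_stop=6));st()
fingers.gripper_to(1.0);robot.pause(.2)
robot.line_to([x,y,.2],velocity=.2);st()
E
python3 place.py green && python3 - <<'E'
from h import *
robot.move_to([.63,-.2,.32],tool(0));robot.pause(.2);st()
np.save("E5.npy",wristX());im=vision.grab_frame("wrist");cv2.imwrite("pics/w5.png",im[:,:,::-1])
o=cv2.imread("pics/w4.png")[:,:,::-1]
def m(im,c):
    h=cv2.cvtColor(np.ascontiguousarray(im),cv2.COLOR_RGB2HSV);H=h[:,:,0].astype(int)
    k=((abs(H-(60 if c=="green" else 115))<14)&(h[:,:,1]>130)).astype(np.uint8);k[:,:240]=0;k[:,425:]=0;k[230:]=0
    n,_,s,ce=cv2.connectedComponentsWithStats(k);return [(s[i].tolist(),ce[i].round(1).tolist()) for i in range(1,n) if s[i][4]>60]
for c in ("green","blue"): print(c,"old",m(o,c),"new",m(im,c))
E
```

```text
t 64.8 [0.5675 0.1778 0.4016] F [-0.658  -0.1597 -0.7233] gap 0.689
t 65.6 [0.5005 0.0213 0.3599] F [ 0.1749  1.2332 -1.8199] gap 0.691
t 68.3 [ 0.595  -0.1374  0.2002] F [-1.0121  0.0527 -2.221 ] gap 0.687
True
t 70.0 [ 0.5943 -0.1377  0.0283] F [-0.2576  0.8446  3.6622] gap 0.687
t 71.6 [ 0.5938 -0.1375  0.1985] F [-0.117  -1.0442 -1.142 ] gap 1.001
t 72.5 [ 0.6294 -0.1985  0.3177] F [ 0.0362 -1.6024 -0.6837] gap 0.998
green old [([348, 81, 52, 12, 400], [373.7, 86.4]), ([338, 181, 47, 14, 345], [360.7, 188.4])] new [([348, 81, 52, 12, 407], [373.4, 86.4]), ([338, 182, 47, 13, 347], [361.0, 189.2])]
blue old [([247, 77, 51, 10, 419], [272.4, 81.7]), ([256, 177, 48, 13, 354], [280.0, 184.9])] new [([244, 78, 52, 10, 419], [269.8, 82.4]), ([253, 178, 48, 13, 351], [277.0, 186.3])]
```

```bash
sed -i '/^for X,z,ph/,$d' pick.py; sed -i '/^for k in range(3)/,$d' dump.py
python3 pick.py blue && python3 dump.py blue && python3 shake.py sh2 .3 4
```

```text
False
t 74.7 [ 0.5904 -0.257   0.0281] F [0.154  1.2342 1.0104] gap 1.0
t 75.1 [ 0.5906 -0.2573  0.0284] F [0.4352 0.0762 3.872 ] gap 0.692
hold 68.47256183624268
t 76.4 [ 0.5888 -0.2562  0.1985] F [-0.9567  0.1873 -1.8562] gap 0.691
t 79.3 [0.5    0.0199 0.3599] F [-0.013  -1.0063 -2.871 ] gap 0.69
[ -94.   -8.   61.   98.   29.   57. -131.] [  8.8983  10.1055 -62.2175 108.304   74.031   71.8397 163.6972]
t 85.3 [0.5663 0.1675 0.38  ] F [ 0.5103 -0.1793 -3.2195] gap 0.69
t 86.3 [0.5768 0.1681 0.2213] F [ 0.1337  0.0541 -0.9854] gap 0.688
t 86.6 [0.5863 0.1675 0.1842] F [ 1.0661  0.3217 -0.5335] gap 0.693
start -1.9195791162803069
0 90.1 -1.85
1 93.4 -2.15
2 96.7 -1.74
3 99.9 -1.72
```

View pics/sh2.png

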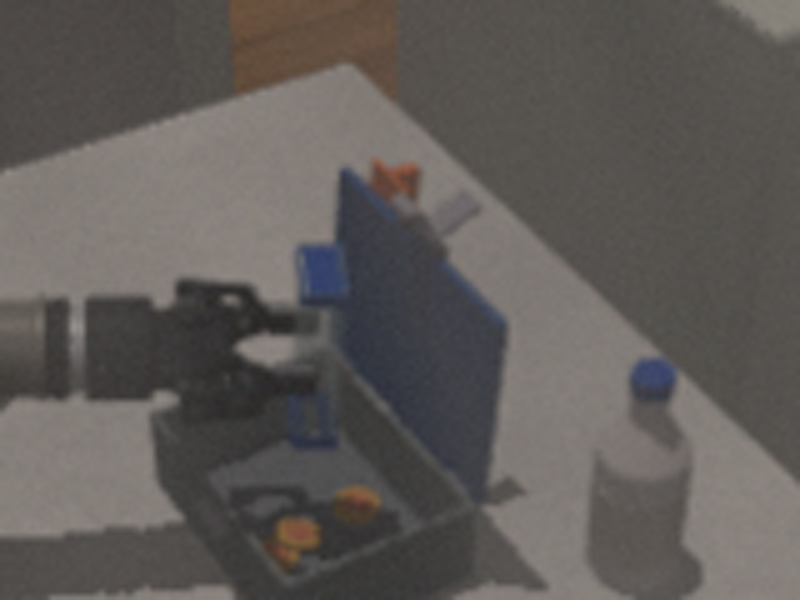

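```bash
cat > gchk.py <<'E'
from h import *
def g(im,hue):
    h=cv2.cvtColor(np.ascontiguousarray(im),cv2.COLOR_RGB2HSV)
    k=((abs(h[:,:,0].astype(int)-hue)<14)&(h[:,:,1]>90)).astype(np.uint8);k[:,:325]=0;k[:,415:]=0;k[:165]=0;k[235:]=0
    n,_,s,ce=cv2.connectedComponentsWithStats(k);return [(s[i][4],ce[i].round(1).tolist()) for i in range(1,n) if s[i][4]>8]
im=vision.grab_frame("top")
for n,hue in (("green",60),("blue",113)): print(n,"old",g(cv2.imread("pics/top0.png")[:,:,::-1],hue),"new",g(im,hue))
E
python3 gchk.py; python3 place.py blue; python3 - <<'E'
from h import *
robot.move_to([.50,.02,.36],tool(0,0,180))
E
python3 gchk.py
```

```text
green old [(np.int32(31), [357.5, 182.2])] new [(np.int32(29), [356.8, 182.4])]
blue old [(np.int32(30), [386.0, 183.5])] new []
t 105.5 [0.5675 0.1779 0.4016] F [ 0.2381  0.0471 -1.0825] gap 0.686
t 106.2 [0.5006 0.0213 0.3599] F [ 0.2302 -0.0016 -2.1493] gap 0.687
t 108.8 [ 0.5898 -0.2556  0.2001] F [ 0.5682  0.38   -1.8491] gap 0.688
True
t 110.5 [ 0.5892 -0.2567  0.0284] F [-0.1855  0.4362  4.9791] gap 0.689
t 112.1 [ 0.5888 -0.2567  0.1986] F [-1.4397 -0.5911 -0.6756] gap 1.0
green old [(np.int32(31), [357.5, 182.2])] new [(np.int32(28), [357.0, 182.5])]
blue old [(np.int32(30), [386.0, 183.5])] new [(np.int32(40), [385.0, 183.8])]
```

```bash
cat > close.py <<'E'
from h import *
Y=-.058;o=tool(0,YD)
def C(b,s=.016,off=0):
    n=np.array([np.sin(b),np.cos(b)])
    e=np.array([HX,HZ])+.166*np.array([-np.cos(b),np.sin(b)])+(.010+off)*n
    q=min(b,np.pi/2);return e+s*np.array([np.cos(q),-np.sin(q)])
def go(c,v,f=None):
    return robot.line_to(cf(c[0]+.011,Y,c[1]+.017),o,velocity=v,f_stop=f)
fingers.gripper_to(0,30)
c=C(1.72,off=.012)
robot.move_to(cf(c[0]+.011,Y,.36),o)
go(c,.2,12);st()
for b in list(np.arange(1.6,.05,-.12))+[0.04,0,-.02]:
    hit=go(C(b),.12,25);print(round(b,2),hit,robot.current_contact_force())
    if hit: break
st()
t=robot.current_tool_pos();robot.line_to(t+[0,0,.1],velocity=.2)
E
python3 close.py; python3 gchk.py
```

```text
t 115.9 [0.7245 0.1088 0.2394] F [-0.5917 -0.5131  1.0366] gap 0.004
1.6 False [ 0.4993 -0.0097  0.2909]
1.48 False [-0.406   0.2466 -0.7371]
1.36 False [ 0.6931 -0.75   -0.5027]
1.24 False [-0.2962 -0.4185 -0.1808]
1.12 False [ 0.5014  0.2286 -0.1394]
1.0 False [ 0.6436 -0.0373 -0.2136]
0.88 False [0.0235 0.331  0.0482]
0.76 False [ 0.5285 -0.0198  0.0321]
0.64 False [-0.3935  0.4622  0.8961]
0.52 False [-0.0103 -0.3101  0.6657]
0.4 False [ 0.5328 -0.8535  0.7612]
0.28 False [ 0.324  -0.4131 -0.4167]
0.16 False [ 0.4961  0.0053 -0.4967]
0.04 False [-0.7156  0.4164  0.3458]
0 False [1.1068 0.9072 0.969 ]
-0.02 False [-3.3294 -2.4664 17.8278]
t 120.7 [0.5285 0.1098 0.1025] F [-3.3294 -2.4664 17.8278] gap -0.002
green old [(np.int32(31), [357.5, 182.2])] new [(np.int32(29), [356.8, 182.4])]
blue old [(np.int32(30), [386.0, 183.5])] new [(np.int32(42), [385.0, 183.9])]
```

```bash
cat > latch.py <<'E'
from h import *
Y=-.004;o=tool(0,YD)
def C(a,r=.036,off=0):
    return np.array([PX,PZ])+r*np.array([-np.cos(a),np.sin(a)])+(.003+off)*np.array([np.sin(a),np.cos(a)])
def go(c,v,f=None): return robot.line_to(cf(c[0]+.011,Y,c[1]+.017),o,velocity=v,f_stop=f)
c=C(1.15,off=.010)
robot.move_to(cf(c[0]+.011,Y,.2),o)
go(c,.12,10);st()
for a in (1.0,.8,.6,.4,.25,.12,.05,0,-.05):
    hit=go(C(a),.08,20);print(a,hit,robot.current_tool_pos()[2]-.017,robot.current_contact_force())
    if hit: break
t=robot.current_tool_pos();robot.line_to(t+[0,0,.1],velocity=.2)
fingers.gripper_to(.45,30)
robot.move_to(cf(cfx,.075,.2),o)
print(robot.line_to(cf(cfx,.075,.115),o,f_stop=8));st()
fingers.gripper_to(0,30);st()
print(robot.line_to(cf(cfx,.0425,.115),o,velocity=.05,f_stop=25));st()
fingers.gripper_to(.45)
robot.line_to(cf(cfx,.0435,.2),o);st()
fingers.gripper_to(0)
robot.move_to(cf(-.136,0,.36),tool(0,YD));robot.pause(.2);st()
np.save("E6.npy",wristX());im=vision.grab_frame("wrist");cv2.imwrite("pics/w6.png",im[:,:,::-1])
s=vision.grab_frame("side");A=cv2.resize(im[155:275,225:425],None,fx=4,fy=4)[:420];B=cv2.resize(im[150:310,:],None,fx=1,fy=1)
cv2.imwrite("pics/fin.png",cv2.vconcat([A[:,:800],cv2.copyMakeBorder(B,0,0,0,160,cv2.BORDER_CONSTANT)])[:,:,::-1])
E
python3 latch.py; python3 gchk.py
```

```text
t 122.5 [0.5069 0.163  0.1374] F [0.0551 0.1768 0.2168] gap 0.001
1.0 False 0.11458610928651582 [ 1.106   0.4039 -0.3766]
0.8 False 0.11007546051253901 [ 0.4972  0.3512 -0.374 ]
0.6 False 0.1046306599516164 [ 0.9411 -0.5603  0.0867]
0.4 False 0.09843099988112654 [ 0.1011 -0.5007 -0.4531]
0.25 False 0.09343968607485735 [-0.0549  0.3541 -0.6461]
0.12 False 0.08889203930106669 [0.4104 0.2969 0.76  ]
0.05 False 0.08661646474324182 [0.9609 0.4603 0.6482]
0 False 0.08510348780036867 [-0.1568 -1.2304  1.5271]
-0.05 False 0.0848044534173418 [-2.9164 -2.6739 11.2163]
False
t 127.1 [0.508  0.242  0.1158] F [-0.1294 -0.1586 -0.771 ] gap 0.446
t 127.4 [0.5083 0.2418 0.1162] F [ 0.7952 -1.9625  5.2401] gap 0.11
False
t 128.2 [0.5086 0.2097 0.1162] F [ 0.7485 -0.6658  7.0987] gap 0.111
t 129.3 [0.5073 0.2101 0.1992] F [ 0.013  -0.1936 -0.0341] gap 0.451
t 130.7 [0.4501 0.1663 0.358 ] F [-0.3897  0.2394 -0.2649] gap -0.002
green old [(np.int32(31), [357.5, 182.2])] new [(np.int32(30), [357.4, 182.6])]
blue old [(np.int32(30), [386.0, 183.5])] new [(np.int32(39), [385.0, 183.8])]
```

View pics/fin.png

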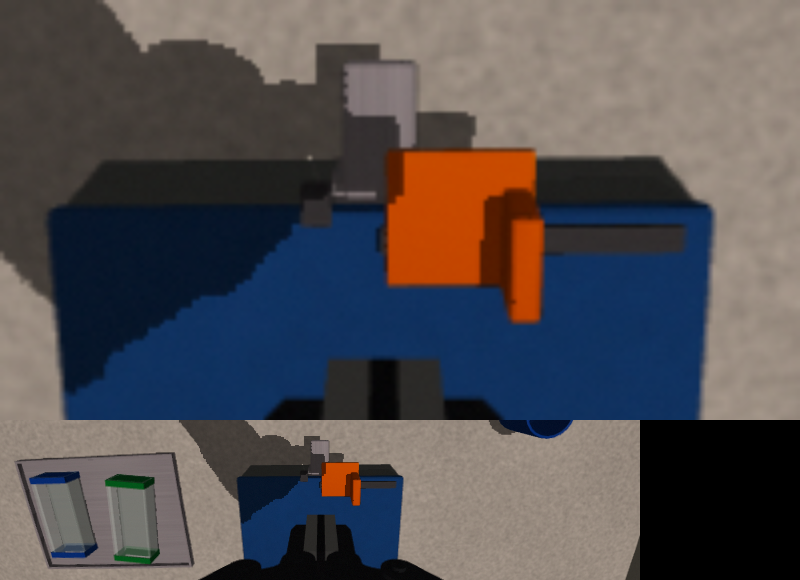

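The closing view matches the starting one. The lid is shut and the lip is level, and the tab plate covers the lip's left half (crop columns 387–417). Both boxes lie empty on the tray.

```bash
python3 -c "
from h import *
robot.pause(.5);print(workorder.close_job())"
```

```text
the job is handed in; nothing more can be done
None
```

The job is handed in: all three tokens present (two green, one blue) are in the case, both empty boxes lie flat on the tray, and the lid is shut with the latch down and the safety tab back over it; it took about 131 s of the 210 s, and the job's verdict was not shown to me.

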